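# Charge the mill jar through the spring-gated hopper

### The arm

A 6-joint arm with a two-finger parallel gripper is mounted at the origin on a cart in front of the work surface, level with it; the furniture and walls round the work are solid. World frame = base frame: x ahead of the robot, y to its left, z up, the work surface at z = 0. Lengths are in m, angles in rad, forces in N, time in s.
With the tool pointing down it reaches from about 0.35 to 0.775 m from the base axis. Payload 7.3 kg.
Tool frame: the origin (TCP) lies midway between the tips of the shut fingers; the grasp point (between the pads) lies grip_depth behind it (grip_depth is the distance from the TCP to the grasp point, in m); x points along the fingers, y is the direction in which the jaws open and shut, and the axes are right-handed (so a half turn about x gives the same grasp; the last joint's range is limited). The gripper opens to 92 mm and grips with 3 to 60 N. Pads are 19 mm wide; open, the fingers measure 130 mm over their backs; the gripper's body (75 mm by 190 mm) begins 47 mm behind the grasp point.
Start: joints at [1.134, 0.342, 1.524, -0, 1.275, -0.146], TCP at [0.151, 0.503, 0.227] pointing down, gripper open.
Joint ranges: [-2.53, 2.53], [-0.77, 2.02], [0.04, 2.7], [-1, 4.14], [0.28, 2.66], [-3.11, 3.11]. Speed limits (rad/s): [2.57, 2.57, 3.14, 3.14, 3.14, 3.14].

### API

Orientations are given as a 3x3 rotation matrix whose columns are the frame's x, y, z axes.
In Python, from rig import * gives the robot as it stands. The module is installed in compiled form; this text tells all that it offers.
- The arm moves only by the tool servo_tool, never from a script. Its argument "deltas" is a list that holds one entry, the list of rows, each a list of 5 numbers: the shift along the tool's x, y, z in mm, then the turn about the tool's x in rad, then the finger opening in mm, from 0 to 91.8. A call has 1 to 5 rows; each row is the pose to reach, as a shift and turn from the pose commanded when the call began, along the tool's axes at that moment; what a row does not reach only later rows make up. A row lasts 1/8 s, in which the tool goes at most 62.5 mm and 10.7 degrees, less where a joint would pass 70% of its speed; a pose out of reach is approached as far as the arm can. A call with a gripper value outside its range is refused whole. The fingers move at their own pace and stop on an object; "newtons" is the grip in N (left out, the last holds). Time passes only in rows, so rows that repeat a pose let the fingers close. It gives the time, the measured TCP pose, the force and the opening at its end, in the units of the state.
- read_state(): the state, without advancing time (a new reading comes with each control period).
- snapshot(name): name is "scene" or "top"; returns the picture (420x560x3 uint8, red, green, blue); there is no depth.
- calibration(name): a dict with "fx", "fy", "cx", "cy" (pixels), "distortion" ([k1, k2, p1, p2, k3] as OpenCV has them; the pictures are not rectified), "rvec" (rotation vector, rad) and "tvec" (3), from world to camera coordinates, as OpenCV has them. Camera axes: x right, y down, z forward; pixel columns grow to the right and rows downward; lengths in m; the calibration is good to about 2 mm. A picture is of the moment at which its call begins. calibration takes no time and is no camera call.
- job_done(): hands the job in, once; it reports no verdict.
Trained networks look in the newest picture that a camera, given by its name, has taken for a name from the list of things; names that differ only in an ending like _2 or _b are one class to them, and where a whole thing is asked for, a point or a joint stands for the part that bears it (a point fixed in the world has none). Each returns a list of dicts, best first, with "p" (0 to 1); they miss things now and then, are a little off and sometimes report something else, mostly with a low value. They report only what shows in the picture. A call takes as long as a camera call. They do not tell look-alikes from the thing itself.
- masks_of(camera, thing): "region" (420x560 bool, what is visible of it) and "rect" ([centre column, centre row, width, height] in pixels, round what is visible of it).
The state is a dict: "time_s": time; "joint_pos": joint angles; "joint_velocities": joint speeds; "joint_efforts": joint torques, N m; "position": TCP position; "tcp_rot": TCP orientation; "ft_force": force on the tool from outside, world axes, zero at the start; "torque": the same for the moment, N m; "width": finger opening in m.
Only numpy, scipy, OpenCV 4.12 (cv2) and the standard library are available. Lean on these libraries where they do the work, as an engineer would, in place of code of your own. Each camera call takes 0.05 s, during which the arm holds its last target.

### The job

Load the mill jar: pick up the tote of grinding balls by its wooden handle, tip all six balls into the hopper at the back of the green stand while its gate stays shut, and set the empty tote back down upright on the table, clear of the stand. Then push the red-gripped lever forward (away from the clear front guard, towards the hopper) against its spring right to its stop, so that all the balls run down into the white jar, and finish with the gripper still holding the lever at the stop: the gate snaps shut if it is let go. Leave the jar where it stands and do not disturb the other things on the table.

Things in the scene. Friction and masses are not known exactly. Their poses are not given: they have to be found in the camera images.
- stand: Green metal charging stand, fixed, 300 (its x) x 170 x 203 mm. Origin: centre of the base's underside; x points from the clear front guard to the open hopper at the back, z up. Between guard and hopper (x -130 to -5) a closed neck, top z 168, holds the gate, above the jar. Hopper inside: x -5 to +138, chute floor falling from z 154 at the back wall to the gate at x -65, z 97.
- hopper_mouth (a point): Centre of the open hopper mouth at rim height: stand x +82, y 0, z 203 mm. Opening: stand x +40 to +138 at full width y -65 to +65; in front of that it narrows to 64 mm wide at x -5. Axes as the stand's.
- gate_lever (a joint): Gate flap and hand lever, one rigid piece on a shaft along the stand's y. 0 = shut (held so by its spring), 1.10 rad = fully open, at the stop. Grows as the lever's top moves towards the stand's +x. The spring always pulls it shut: about 3 N at the grip at the start, 8 N at the stop; let go, it snaps shut.
- gate_pivot (a point): Point on the axis of the gate shaft abreast of the lever's grip: stand x -65, y +86, z 145 mm (the lever's hub is at y +56). The grip swings about it on an arc of 118 mm radius in the stand's x-z plane, from 35 deg leaning to -x of upright (shut) to 28 deg leaning to +x (stop). Axes as the stand's.
- lever_grip (a point): Middle of the lever's red grip, a 22 mm diameter bar lying along the stand's y, 52 long (y +60 to +112), which sticks out sideways from the end of the dark 10 mm lever rod (at y +56) on the stand's +y side. Shut, it is at stand x -133, z 242 mm, at the stop at x -10, z 249, always at y +86. Its axes turn with the lever (stand axes when shut).
- mill_jar: White open porcelain mill jar standing under the gate between three pins on the stand's base, at stand x -93, y 0: outside 105 diameter x 70 high, mouth 88 mm inside. Origin: centre of its underside, z up.
- tote: Open aluminium tote, 148 long x 108 wide, with the six balls. Origin: underside, below the handle's middle; x points to the pouring end, z up. Side and back walls 45 mm high, floor 3 thick, back wall at x -61. From x +30 the floor rises as a 22 deg ramp to the pouring lip; no wall across the lip, 94 mm wide inside. 0.2 to 0.3 kg empty.
- tote_handle (a point): Centre of the tote's wooden bar handle, which bridges it from side to side 85 mm above the tote's origin: 14 mm thick along the tote's x (grip across this), 22 high, 100 long along its y. Axes as the tote's.
- tote_lip (a point): Middle of the pouring lip: tote x +85, y 0, z 24 mm. Axes as the tote's.
- ball_1: White porcelain grinding ball, 20 mm diameter, 15 g, one of six alike. Origin: its centre.
- ball_2: White porcelain grinding ball, 20 mm diameter, 15 g, one of six alike. Origin: its centre.
- ball_3: White porcelain grinding ball, 20 mm diameter, 15 g, one of six alike. Origin: its centre.
- ball_4: White porcelain grinding ball, 20 mm diameter, 15 g, one of six alike. Origin: its centre.
- ball_5: White porcelain grinding ball, 20 mm diameter, 15 g, one of six alike. Origin: its centre.
- ball_6: White porcelain grinding ball, 20 mm diameter, 15 g, one of six alike. Origin: its centre.
- rinse_jar: Small clear jar, 54 diameter x 61 tall mm, standing loose at the side; to be left alone. Origin: centre of its underside.
- lidded_pot: Small blue lidded pot, 66 x 66 x 62 mm, standing loose at the side; to be left alone. Origin: centre of its underside.
- pounce_pad_1: Black tied pounce bag, 35 x 39 x 40 mm, standing loose at the side; to be left alone. Origin: centre of its underside.
- pounce_pad_2: Black tied pounce bag, 34 x 30 x 34 mm, standing loose at the side; to be left alone. Origin: centre of its underside.
Mind the look-alikes: they are no part of the job. Leave any yellow look-alike of the mill_jar alone.

How it is judged:
By the outcome, as a careful person would: the job done as asked, in the order asked, and still so for the second after the job is handed in, while the arm keeps its last pose, push and grip.
It also fails if it takes over 67 s, if anything falls off the work surface, if the arm or the gripper's body presses on something with over 40 N, if the wrist force passes 120 N, or if a joint passes its speed limit or range.

## Working session

There is one attempt and no reset: what is moved stays moved. The work goes in short steps, Python scripts to look and compute and a tool call to move; the robot and the scene stay as the last step left them, time stands still between calls to the robot, and variables do not carry over. Pictures are saved under pics/ and viewed, and the job is handed in when it is done.

Besides the shell and the picture viewer there is one more tool, called after "Request:" by a JSON object that holds its "method" and its "body". servo_tool: Moves the arm, as the interface text tells. Its arguments: {"type":"object","properties":{"deltas":{"type":"array"},"newtons":{"type":"number"}},"required":["deltas"]}

```bash
mkdir -p pics
python3 - <<'E'
from rig import *
import cv2
s=read_state();print(s)
for n in("scene","top"):
    im=snapshot(n);cv2.imwrite(f"pics/a_{n}.png",im[:,:,::-1]);print(n,calibration(n))
E
```

```text
{'time_s': 0.0, 'joint_pos': array([ 1.13398508e+00,  3.42762162e-01,  1.52501084e+00, -1.10716142e-05,
        1.27542505e+00, -1.46009201e-01]), 'joint_velocities': array([-1.05471931e-04, -1.32378587e-03, -6.33252039e-06,  1.27499162e-03,
        5.38643835e-04,  2.26335792e-04]), 'joint_efforts': array([-2.35268431e-03, -4.31223428e+01, -2.44216847e+01,  7.15437136e-02,
        5.58045530e-02, -1.49322241e-04]), 'position': array([0.15033818, 0.50258292, 0.22602666]), 'tcp_rot': array([[-6.69568243e-04,  2.86717065e-01,  9.58015071e-01],
       [-1.45913755e-03,  9.58013986e-01, -2.86717760e-01],
       [-9.99998711e-01, -1.58985287e-03, -2.23096105e-04]]), 'ft_force': array([ 1.16673602, -0.20384067, -0.41721798]), 'torque': array([ 0.02229598, -0.02353834, -0.06310842]), 'width': 0.09225464071300293}
scene {'fx': 467.5173113648757, 'fy': 467.5173113648757, 'cx': 285.1352654312808, 'cy': 208.5444992880312, 'distortion': array([-0.1510516,  0.       ,  0.       ,  0.       ,  0.       ]), 'rvec': array([ 1.119412  , -2.40902231,  0.93941143]), 'tvec': array([0.33372619, 0.38740387, 1.30462059])}
top {'fx': 504.8183087292381, 'fy': 504.8183087292381, 'cx': 277.12640316133303, 'cy': 211.32794020358202, 'distortion': array([0.03500848, 0.        , 0.        , 0.        , 0.        ]), 'rvec': array([ 2.10863742, -2.13208039,  0.20477737]), 'tvec': array([0.0065337 , 0.51963413, 1.45393497])}
```

View pics/a_scene.png

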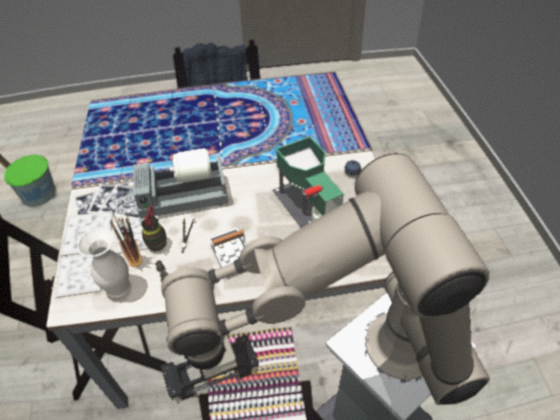

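View pics/a_top.png

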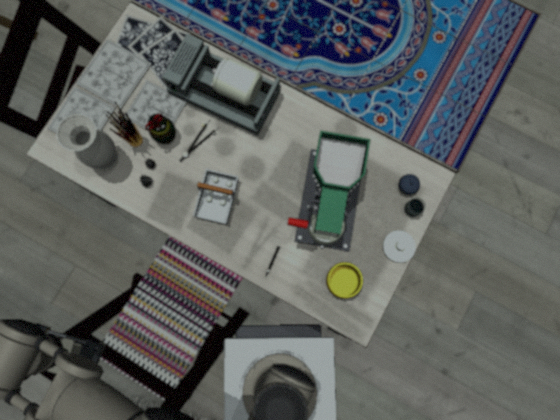

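```bash
cat > h.py <<'E'
import numpy as np,cv2
from rig import *
def cam(n):
    c=calibration(n);K=np.array([[c['fx'],0,c['cx']],[0,c['fy'],c['cy']],[0,0,1]]);return K,np.array(c['distortion']),np.array(c['rvec']),np.array(c['tvec'])
def proj(n,P):
    K,d,r,t=cam(n);return cv2.projectPoints(np.array(P,float).reshape(-1,3),r,t,K,d)[0].reshape(-1,2)
def unproj(n,uv,z):
    K,d,r,t=cam(n);uv=np.array(uv,float).reshape(-1,1,2)
    x=cv2.undistortPoints(uv,K,d).reshape(-1,2);R=cv2.Rodrigues(r)[0];C=-R.T@t
    D=np.c_[x,np.ones(len(x))]@R
    return C+D*((z-C[2])/D[:,2])[:,None]
def crop(im,x0,y0,w,h,k,name):
    cv2.imwrite(name,cv2.resize(im[y0:y0+h,x0:x0+w,::-1],None,fx=k,fy=k,interpolation=cv2.INTER_CUBIC))
E
python3 - <<'E'
from h import *
im=cv2.imread("pics/a_top.png")[:,:,::-1]
crop(im,170,110,270,200,2.9,"pics/b_top.png")
for t in("tote","tote_handle","stand","mill_jar","lever_grip","ball_1"):
    for m in masks_of("top",t)[:3]:
        print(t,round(m['p'],2),np.round(m['rect'],1)); 
        c=cv2.minAreaRect(np.argwhere(m['region'])[:,::-1].astype(np.float32));print('   ',c)
E
```

```text
tote 0.71 [216.4 196.8  49.5  56. ]
    ((214.7696533203125, 195.83145141601562), (39.50032043457031, 50.74330139160156), 12.994616508483887)
tote 0.21 [148.8 165.1  12.7   8.1]
    ((149.5, 163.0), (10.0, 9.0), 90.0)
tote_handle 0.81 [215.6 197.4  46.7  59.4]
    ((214.85296630859375, 195.5882568359375), (38.32062911987305, 49.71980285644531), 14.03624439239502)
stand 0.67 [329.1 190.8  84.1 121.4]
    ((327.6082763671875, 189.17294311523438), (66.33999633789062, 115.30332946777344), 11.611486434936523)
mill_jar 0.88 [324.2 229.   37.9  28.8]
    ((324.4718017578125, 231.93536376953125), (34.13862991333008, 24.598430633544922), 21.447736740112305)
mill_jar 0.59 [344.8 282.5  39.9  35.2]
    ((343.5, 279.5), (35.0, 35.0), 90.0)
lever_grip 0.64 [300.7 216.6  26.   26.8]
    ((304.0148010253906, 218.92173767089844), (18.43988800048828, 33.311981201171875), 55.7131233215332)
```

View pics/b_top.png

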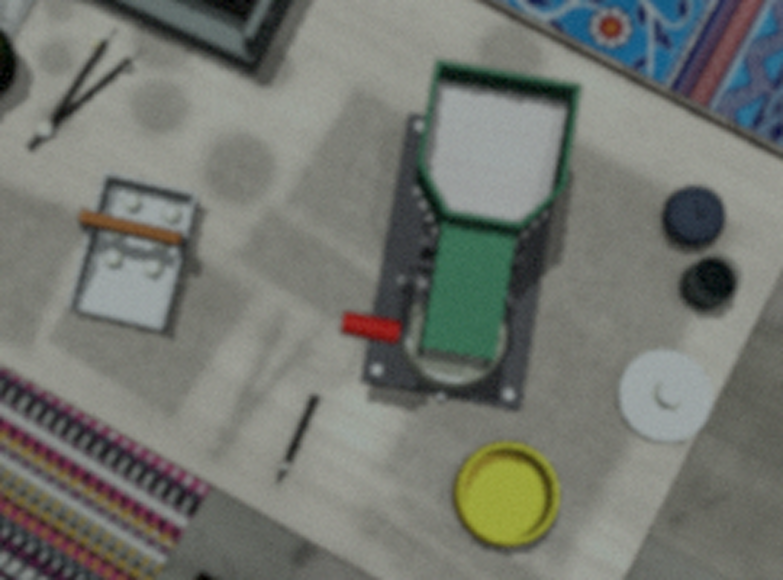

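```bash
cat > fit.py <<'E'
from h import *
from scipy.optimize import least_squares
def T(p,P):
    c,s=np.cos(p[2]),np.sin(p[2]);P=np.array(P,float)
    return np.c_[p[0]+c*P[:,0]-s*P[:,1],p[1]+s*P[:,0]+c*P[:,1],P[:,2]]
def fit(P,uv,p0,n="top"):
    r=least_squares(lambda p:(proj(n,T(p,P))-uv).ravel(),p0,loss='soft_l1');return r.x,r.fun.reshape(-1,2)
E
python3 - <<'E'
from fit import *
s=lambda a:np.array(a)/2.9+[170,110]
# base corners, rim corners (crop px)
# guessed: base bolts unsure; use base corners z~0.006
P=np.array([[-150,85,5],[-150,-85,5],[140,67,203],[140,-67,203],[-133,112,242],[-133,60,242],[-130,-36,168],[-5,36,168]])/1000
uv=s([[364,380],[520,405],[440,64],[578,87],[343,322],[402,332],[498,360],[442,226]])
x,r=fit(P,uv,[0.5,-0.15,0]);print('stand',x,np.degrees(x[2]));print(r.round(1))
Q=np.array([[-61,54,45],[-61,-54,45],[85,50,24],[85,-50,24],[0,50,92],[0,-50,92]])/1000
uv=s([[195,195],[108,180],[70,312],[166,330],[182,240],[80,217]])
uv=uv[[0,1,3,2,4,5]]
Q=Q[[0,1,2,3,4,5]];Q[:,1]*=-1
uv2=s([[195,195],[108,180],[166,330],[74,311],[182,240],[80,217]])
Q=np.array([[-61,54,45],[-61,-54,45],[85,50,24],[85,-50,24],[0,50,92],[0,-50,92]])/1000
x2,r=fit(Q,uv2,[0.5,0.15,3.14]);print('tote',x2,np.degrees(x2[2]));print(r.round(1))
def st(p):return T(x,[p])[0]
for p in ([.082,0,.203],[.138,0,.203],[.025,0,.203],[-.133,.086,.242],[-.01,.086,.249]):q=st(p);print(p,q,np.hypot(*q[:2]))
q=T(x2,[[0,0,.085]])[0];print(q,np.hypot(*q[:2]))
np.save('st.npy',x);np.save('to.npy',x2)
E
```

```text
stand [ 0.56501075 -0.16284637 -0.1909764 ] -10.942141688397824
[[-1.   0.7]
 [ 0.6  2.1]
 [-0.2 -1.5]
 [ 0.4 -1.2]
 [ 0.1  0.3]
 [-0.4  0.4]
 [-0.1  0.4]
 [ 0.5 -2. ]]
tote [0.58018711 0.18050434 2.91230556] 166.86281737941903
[[ 2.1 -0.1]
 [-2.5 -2.4]
 [ 0.2  0.7]
 [-0.3  0.2]
 [-0.8 -0.2]
 [ 1.1  0.5]]
[0.082, 0, 0.203] [ 0.64551994 -0.17841141  0.203     ] 0.6697213058994993
[0.138, 0, 0.203] [ 0.70050183 -0.1890412   0.203     ] 0.7255614268269269
[0.025, 0, 0.203] [ 0.58955624 -0.16759181  0.203     ] 0.6129140003529886
[-0.133, 0.086, 0.242] [ 0.45075309 -0.05316416  0.242     ] 0.4538774945775515
[-0.01, 0.086, 0.249] [ 0.57151688 -0.07651172  0.249     ] 0.576615629852971
[0.58018711 0.18050434 0.085     ] 0.6076173954025395
```

Run:
```python
import rig;print([n for n in dir(rig) if n[0]!='_']); print(getattr(rig,'grip_depth',None))
```

```text
['Unreachable', 'calibration', 'grip_depth', 'job_done', 'masks_of', 'read_state', 'snapshot']
0.0188
```

Request:
{"method": "servo_tool", "body": {"deltas": [[[0, -21, 56, 0.18, 91.8], [0, -42, 112, 0.36, 91.8], [0, -63, 168, 0.54, 91.8], [0, -84, 224, 0.72, 91.8], [0, -103, 279, 0.9, 91.8]]]}}

```text
time_s: 1.02
position: [0.3897, 0.323, 0.2269]
tcp_rot: [[0.0, 0.931, 0.365], [0.0, 0.365, -0.931], [-1.0, 0.001, -0.0]]
ft_force: [1.2, 0.4, 0.6]
width: 0.0919
```

```bash
cat >> fit.py <<'E'
def go(p,yaw=None):
    s=read_state();R=s['tcp_rot'];d=R.T@(np.array(p)-s['position'])*1000
    y=np.arctan2(R[1,1],R[0,1]);t=0 if yaw is None else -((yaw-y+np.pi)%(2*np.pi)-np.pi)
    print('t',round(s['time_s'],2),'pos',s['position'].round(4),'yaw',np.degrees(y).round(2),'delta',d.round(1),'turn',round(t,3),'w',s['width'].round(4),'F',s['ft_force'].round(1))
E
python3 - <<'E'
from fit import *
x2=np.load('to.npy');go([x2[0],x2[1],.16],x2[2]-np.pi)
E
```

```text
Traceback (most recent call last):
  File "fit.py", line 11, in go
    print('t',round(s['time_s'],2),'pos',s['position'].round(4),'yaw',np.degrees(y).round(2),'delta',d.round(1),'turn',round(t,3),'w',s['width'].round(4),'F',s['ft_force'].round(1))
                                                                                                                                      ^^^^^^^^^^^^^^^^
AttributeError: 'float' object has no attribute 'round'
```

```bash
sed -i "s/s\['width'\].round(4)/round(s['width'],4)/" fit.py
python3 - <<'E'
from fit import *
x2=np.load('to.npy');go([x2[0],x2[1],.16],x2[2]-np.pi)
E
```

```text
t 1.02 pos [0.3897 0.323  0.2269] yaw 21.42 delta [ 66.9 125.3 202.2] turn 0.603 w 0.0919 F [1.2 0.4 0.6]
```

Request:
{"method": "servo_tool", "body": {"deltas": [[[13, 25, 40, 0.12, 91.8], [27, 50, 81, 0.24, 91.8], [40, 75, 121, 0.36, 91.8], [54, 100, 162, 0.48, 91.8], [67, 125, 202, 0.6, 91.8]]]}}

```text
time_s: 1.65
position: [0.5804, 0.182, 0.1592]
tcp_rot: [[-0.0, 0.975, -0.222], [0.0, -0.222, -0.975], [-1.0, -0.0, -0.0]]
ft_force: [0.2, 0.8, 0.3]
width: 0.0917
```

Run:
```python
from fit import *
for n in("scene","top"):
    im=snapshot(n);cv2.imwrite(f"pics/c_{n}.png",im[:,:,::-1])
im=cv2.imread("pics/c_scene.png")[:,:,::-1]
crop(im,190,120,200,150,4,"pics/c1.png")
im=cv2.imread("pics/c_top.png")[:,:,::-1]
crop(im,170,110,200,150,4,"pics/c2.png")
x2=np.load('to.npy');go([x2[0],x2[1],.085-grip_depth],x2[2]-np.pi)
```

```text
t 1.75 pos [0.5817 0.1797 0.1576] yaw -12.98 delta [91.4 -1.6 -0.6] turn 0.003 w 0.0921 F [-0.2  0.4 -1. ]
```

View pics/c1.png

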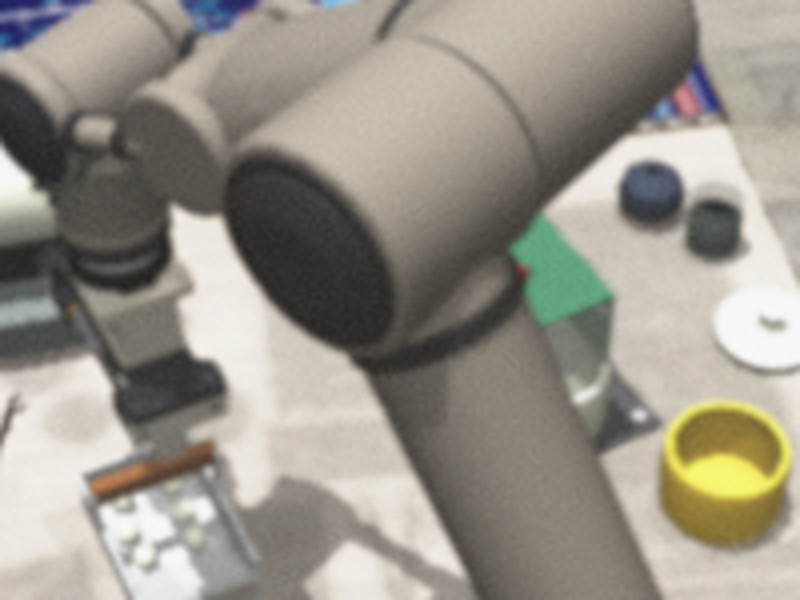

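View pics/c2.png

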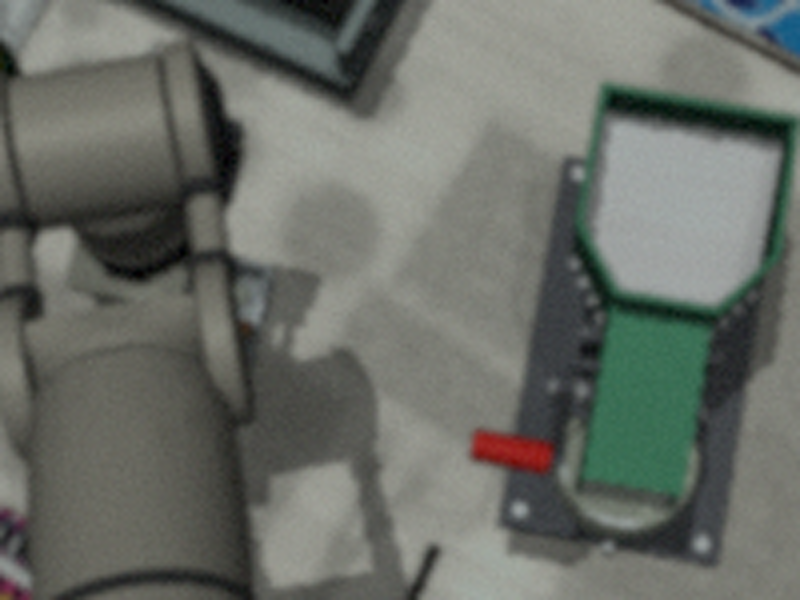

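Request:
{"method": "servo_tool", "body": {"deltas": [[[45, -1, 0, 0, 70], [90, -2, -1, 0, 60], [90, -2, -1, 0, 30], [90, -2, -1, 0, 5], [90, -2, -1, 0, 5]]], "newtons": 20}}

```text
time_s: 2.38
position: [0.5789, 0.1849, 0.0721]
tcp_rot: [[0.004, 0.976, -0.218], [0.001, -0.218, -0.976], [-1.0, 0.004, -0.002]]
ft_force: [0.2, -0.2, 0.2]
width: 0.0464
```

Request:
{"method": "servo_tool", "body": {"deltas": [[[0, 0, 0, 0, 5], [0, 0, 0, 0, 5], [-30, 0, 0, 0, 5], [-60, 0, 0, 0, 5]]], "newtons": 20}}

```text
time_s: 2.88
position: [0.5774, 0.1844, 0.1304]
tcp_rot: [[-0.001, 0.976, -0.218], [-0.0, -0.218, -0.976], [-1.0, -0.001, 0.0]]
ft_force: [0.3, -0.7, 1.3]
width: 0.0074
```

Run:
```python
from fit import *
im=snapshot("scene");crop(im,190,180,150,112,5,"pics/d1.png")
x2=np.load('to.npy');go([x2[0],x2[1],.085-grip_depth],x2[2]-np.pi)
```

```text
t 2.92 pos [0.5796 0.1849 0.1351] yaw -12.6 delta [68.9  1.1  4.4] turn 0.009 w 0.0063 F [ 1.9 -0.2  3.7]
```

View pics/d1.png

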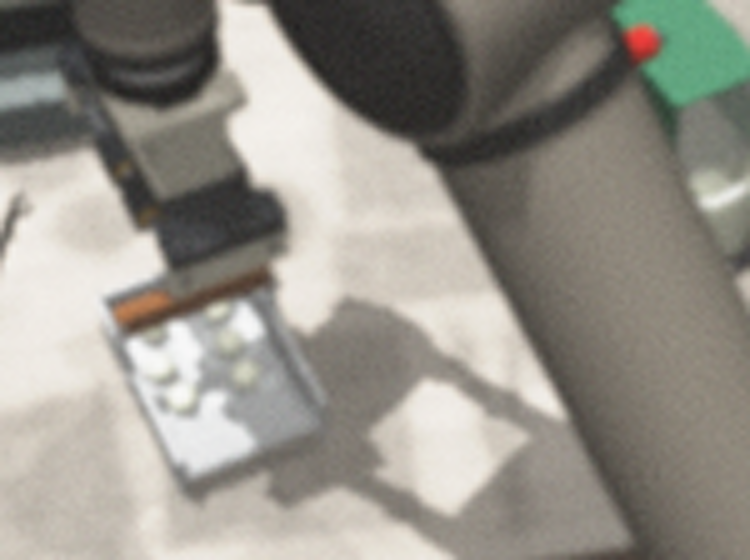

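Request:
{"method": "servo_tool", "body": {"deltas": [[[0, 1, 4, 0.01, 50], [0, 1, 4, 0.01, 50], [0, 1, 4, 0.01, 50], [35, 1, 4, 0.01, 50], [69, 1, 4, 0.01, 50]]]}}

```text
time_s: 3.55
position: [0.5775, 0.1804, 0.0595]
tcp_rot: [[-0.0, 0.974, -0.228], [0.0, -0.228, -0.974], [-1.0, -0.0, -0.0]]
ft_force: [0.1, -0.2, -0.1]
width: 0.049
```

Request:
{"method": "servo_tool", "body": {"deltas": [[[0, 0, 0, 0, 5], [0, 0, 0, 0, 5], [0, 0, 0, 0, 5], [0, 0, 0, 0, 5], [0, 0, 0, 0, 5]]], "newtons": 25}}

```text
time_s: 4.18
position: [0.578, 0.1806, 0.0618]
tcp_rot: [[0.001, 0.974, -0.228], [0.0, -0.228, -0.974], [-1.0, 0.001, -0.001]]
ft_force: [-1.6, 0.4, 7.2]
width: 0.0139
```

Request:
{"method": "servo_tool", "body": {"deltas": [[[-20, 0, 0, 0, 5], [-60, 0, 0, 0, 5], [-110, 0, 0, 0, 5], [-160, 0, 0, 0, 5], [-190, 0, 0, 0, 5]]]}}

```text
time_s: 4.8
position: [0.578, 0.1804, 0.2532]
tcp_rot: [[0.003, 0.974, -0.228], [0.0, -0.228, -0.974], [-1.0, 0.002, -0.001]]
ft_force: [-0.4, 0.4, -4.1]
width: 0.0136
```

Request:
{"method": "servo_tool", "body": {"deltas": [[[-30, 0, 0, 0, 5], [-55, 0, 0, 0, 5], [-60, 0, 0, 0, 5]]]}}

```text
time_s: 5.18
position: [0.578, 0.1804, 0.3119]
tcp_rot: [[0.002, 0.974, -0.228], [0.0, -0.228, -0.974], [-1.0, 0.002, -0.001]]
ft_force: [0.5, -0.1, -4.1]
width: 0.014
```

Run:
```python
from fit import *
im=snapshot("scene");cv2.imwrite("pics/e.png",im[:,:,::-1]);crop(im,190,110,200,150,4,"pics/e1.png")
x=np.load('st.npy');q=T(x,[[.114,0,0]])[0];go([q[0],q[1],.062+.245],x[2])
```

```text
t 5.22 pos [0.5778 0.1804 0.3112] yaw -13.18 delta [  4.3 179.7 332.6] turn -0.039 w 0.0138 F [ 0.1  0.3 -3.3]
```

View pics/e1.png

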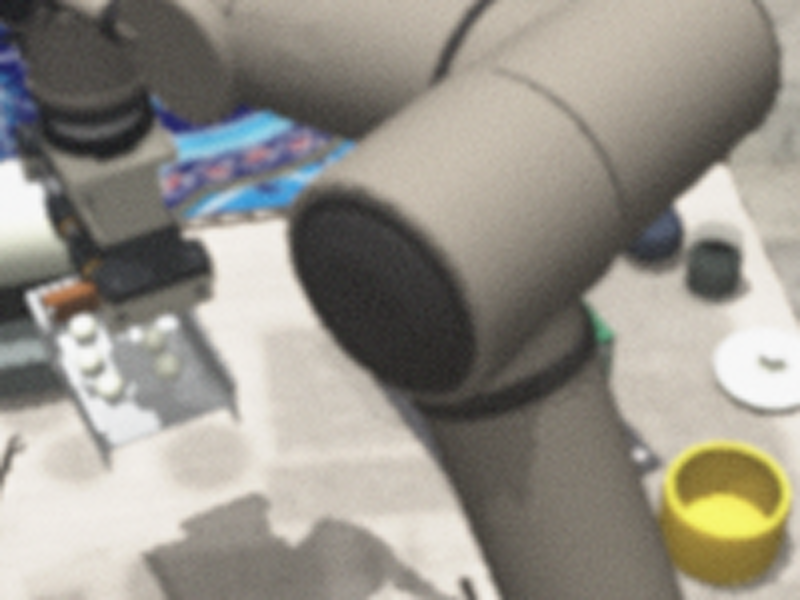

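Request:
{"method": "servo_tool", "body": {"deltas": [[[0, 15, 20, 0, 5], [0, 38, 55, -0.01, 5], [0, 61, 96, -0.02, 5], [0, 84, 138, -0.03, 5], [0, 106, 180, -0.04, 5]]]}}

```text
time_s: 5.85
position: [0.6396, -0.0205, 0.3085]
tcp_rot: [[-0.003, 0.982, -0.188], [0.001, -0.188, -0.982], [-1.0, -0.003, 0.0]]
ft_force: [0.1, 0.3, -4.3]
width: 0.0137
```

Request:
{"method": "servo_tool", "body": {"deltas": [[[0, 23, 42, 0, 5], [0, 44, 82, 0, 5], [0, 60, 115, 0, 5], [0, 70, 138, 0, 5], [0, 74, 148, 0, 5]]]}}

```text
time_s: 6.48
position: [0.6842, -0.1799, 0.308]
tcp_rot: [[-0.004, 0.982, -0.191], [0.001, -0.191, -0.982], [-1.0, -0.004, -0.001]]
ft_force: [-0.1, 0.2, -4.0]
width: 0.0135
```

Run:
```python
from fit import *
for n in("scene","top"):
    im=snapshot(n);cv2.imwrite(f"pics/f_{n}.png",im[:,:,::-1])
    crop(im,*((240,100) if n=="scene" else (230,90)),200,150,4,f"pics/f1_{n}.png")
x=np.load('st.npy');q=T(x,[[.114,0,0]])[0];go([q[0],q[1],.062+.245],x[2])
print(read_state()['joint_pos'])
```

```text
t 6.58 pos [ 0.6843 -0.1791  0.3089] yaw -10.95 delta [ 1.9 -6.2  6.7] turn -0.0 w 0.014 F [-0.6  1.4 -3. ]
[-3.64213872e-01  6.88999550e-01  7.24997891e-01  3.80896484e-05
  1.73022274e+00 -1.73032849e-01]
```

View pics/f1_scene.png

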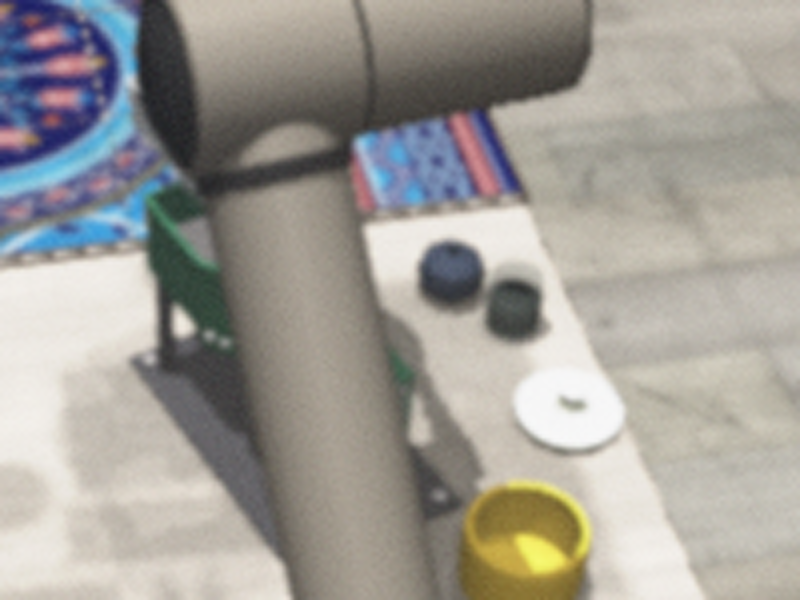

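View pics/f1_top.png

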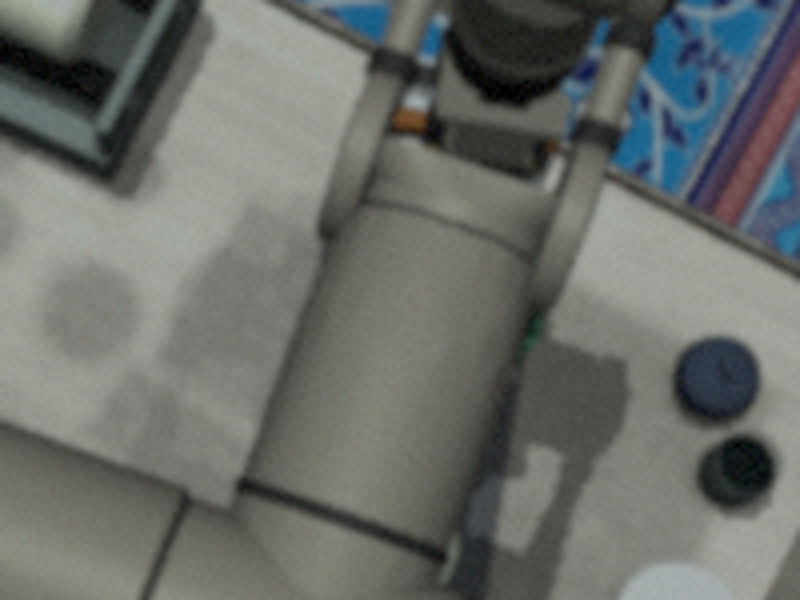

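Run:
```python
from fit import *
x=np.load('st.npy')
rim=np.array([[138,65,203],[138,-65,203],[40,-65,203],[-5,-32,203],[-5,32,203],[40,65,203]])/1000
grip=np.array([[-133,60,242],[-133,112,242]])/1000
base=np.array([[-150,85,0],[-150,-85,0],[150,-85,0],[150,85,0]])/1000
tiles=[]
for n,o in(("scene",(240,120)),("top",(270,110))):
    im=cv2.imread(f"pics/a_{n}.png");o=np.array(o)
    c=cv2.resize(im[o[1]:o[1]+150,o[0]:o[0]+100],None,fx=4,fy=4,interpolation=cv2.INTER_CUBIC)
    for P,col in((rim,(0,0,255)),(grip,(255,0,0)),(base,(0,255,255))):
        uv=((proj(n,T(x,P))-o+.5)*4).astype(np.int32);cv2.polylines(c,[uv],True,col,1)
    tiles.append(c)
cv2.imwrite("pics/g.png",np.hstack(tiles))
```

```text
(no output)
```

View pics/g.png

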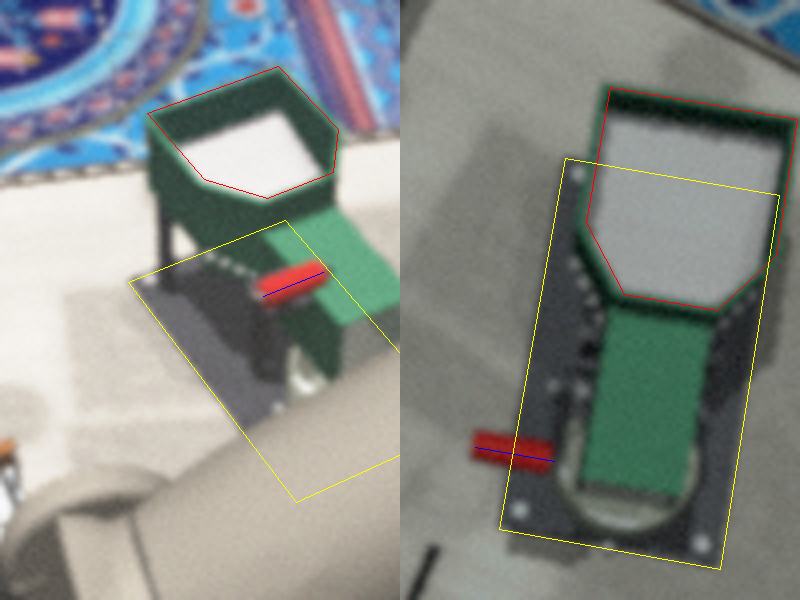

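Request:
{"method": "servo_tool", "body": {"deltas": [[[10, 0, 3, 0, 5], [24, 0, 7, 0, 5], [38, 0, 7, 0, 5], [41, 0, 7, 0, 5]]]}}

```text
time_s: 7.08
position: [0.6826, -0.1846, 0.2677]
tcp_rot: [[-0.003, 0.982, -0.188], [0.001, -0.188, -0.982], [-1.0, -0.003, -0.001]]
ft_force: [-0.7, 0.1, -3.2]
width: 0.014
```

Request:
{"method": "servo_tool", "body": {"deltas": [[[2, 0, 0, 0, 5], [4, 0, 0, 0, 5], [4, 0, 0, 0, 5]]]}}

```text
time_s: 7.45
position: [0.6833, -0.1852, 0.2659]
tcp_rot: [[0.0, 0.982, -0.189], [-0.0, -0.189, -0.982], [-1.0, 0.0, -0.0]]
ft_force: [0.6, 0.4, -3.5]
width: 0.0139
```

Request:
{"method": "servo_tool", "body": {"deltas": [[[2, 0, 0, 0, 5], [3, 0, 0, 0, 5], [3, 0, 0, 0, 5]]]}}

```text
time_s: 7.82
position: [0.6834, -0.1854, 0.2648]
tcp_rot: [[0.003, 0.982, -0.189], [-0.001, -0.189, -0.982], [-1.0, 0.003, 0.001]]
ft_force: [-1.7, 0.1, 4.5]
width: 0.0138
```

Run:
```python
from fit import *
x=np.load('st.npy');q=T(x,[[.120,0,0]])[0];go([q[0],q[1],.265],x[2])
```

```text
t 7.83 pos [ 0.6834 -0.1854  0.2648] yaw -10.89 delta [-0.2 -0.5  0.4] turn 0.001 w 0.0138 F [-1.7  0.1  4.5]
```

Request:
{"method": "servo_tool", "body": {"deltas": [[[0, 0, 0, 0, 17], [0, -4, 0, 0, 18.5], [1, -9, 0, 0, 18.5], [3, -14, 0, 0, 18.5], [3, -14, 0, 0, 18.5]]]}}

```text
time_s: 8.45
position: [0.6689, -0.1825, 0.2595]
tcp_rot: [[-0.001, 0.982, -0.189], [0.0, -0.189, -0.982], [-1.0, -0.001, -0.0]]
ft_force: [0.2, -1.5, -0.2]
width: 0.0185
```

Run:
```python
from fit import *
for n in("scene","top"):
    im=snapshot(n)
    crop(im,*((220,100) if n=="scene" else (300,90)),120,100,5,f"pics/i_{n}.png")
x=np.load('st.npy');q=T(x,[[.120,0,0]])[0];go([q[0],q[1],.265],x[2])
```

```text
t 8.55 pos [ 0.6694 -0.1826  0.2597] yaw -10.89 delta [-5.3 13.8  0.5] turn 0.001 w 0.0186 F [-1.2 -0.1 -0.5]
```

View pics/i_top.png

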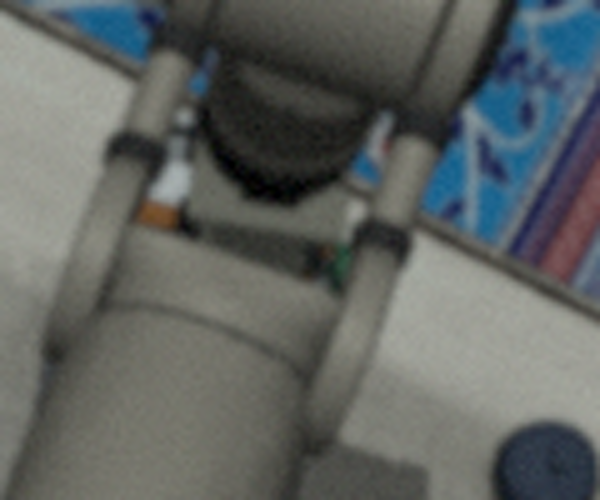

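Request:
{"method": "servo_tool", "body": {"deltas": [[[3, -6, 0, 0, 20.5], [7, -13, 0, 0, 21.5], [11, -19, 0, 0, 23], [16, -25, 0, 0, 24], [20, -30, 0, 0, 25]]]}}

```text
time_s: 9.18
position: [0.6394, -0.1768, 0.2393]
tcp_rot: [[-0.0, 0.982, -0.189], [0.0, -0.189, -0.982], [-1.0, -0.0, -0.0]]
ft_force: [-1.9, 0.8, -1.6]
width: 0.0249
```

Run:
```python
from fit import *
for n in("scene","top"):
    im=snapshot(n)
    crop(im,*((220,100) if n=="scene" else (300,90)),120,100,5,f"pics/j_{n}.png")
x=np.load('st.npy');q=T(x,[[.120,0,0]])[0];go([q[0],q[1],.265],x[2])
```

```text
t 9.28 pos [ 0.6393 -0.1768  0.2392] yaw -10.89 delta [-25.8  44.4   0.5] turn 0.001 w 0.0249 F [-1.   0.3 -0.1]
```

View pics/j_top.png

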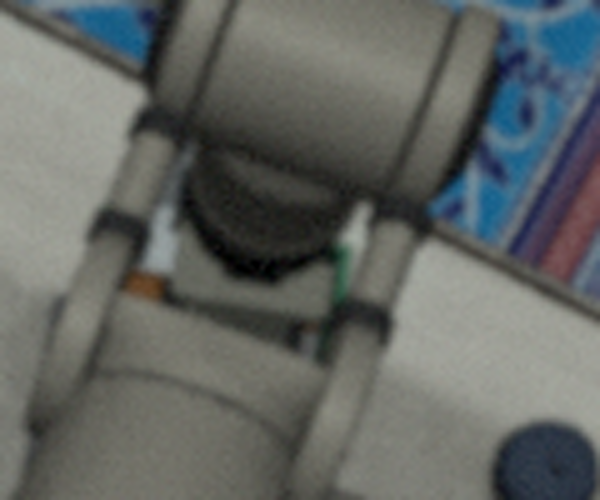

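View pics/j_scene.png

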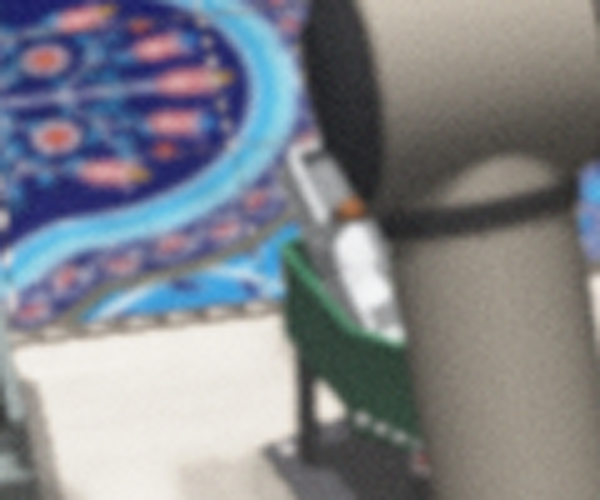

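Request:
{"method": "servo_tool", "body": {"deltas": [[[3, -3, 0, 0, 26], [6, -5, 0, 0, 27], [9, -8, 0, 0, 28], [11, -10, 0, 0, 28], [11, -10, 0, 0, 28]]]}}

```text
time_s: 9.9
position: [0.63, -0.175, 0.2287]
tcp_rot: [[-0.0, 0.982, -0.189], [0.0, -0.189, -0.982], [-1.0, -0.0, -0.0]]
ft_force: [-1.5, 0.5, 0.3]
width: 0.028
```

Request:
{"method": "servo_tool", "body": {"deltas": [[[0, 0, 0, 0, 28], [0, 0, 0, 0, 28], [0, 0, 0, 0, 28], [0, 0, 0, 0, 28]]]}}

```text
time_s: 10.4
position: [0.6301, -0.175, 0.2287]
tcp_rot: [[-0.0, 0.982, -0.189], [0.0, -0.189, -0.982], [-1.0, -0.0, -0.0]]
ft_force: [-1.2, 0.1, 0.7]
width: 0.028
```

Run:
```python
from fit import *
for n in("scene","top"):
    im=snapshot(n)
    crop(im,*((250,110) if n=="scene" else (300,90)),100,80,6,f"pics/k_{n}.png")
x=np.load('st.npy');q=T(x,[[.120,0,0]])[0];go([q[0],q[1],.265],x[2])
```

```text
t 10.5 pos [ 0.6301 -0.175   0.2287] yaw -10.89 delta [-36.3  53.7   0.5] turn 0.001 w 0.0282 F [-1.8 -0.2 -1. ]
```

View pics/k_top.png

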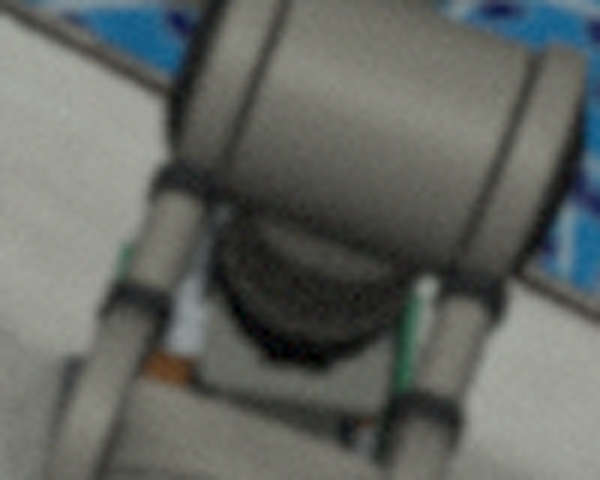

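View pics/k_scene.png

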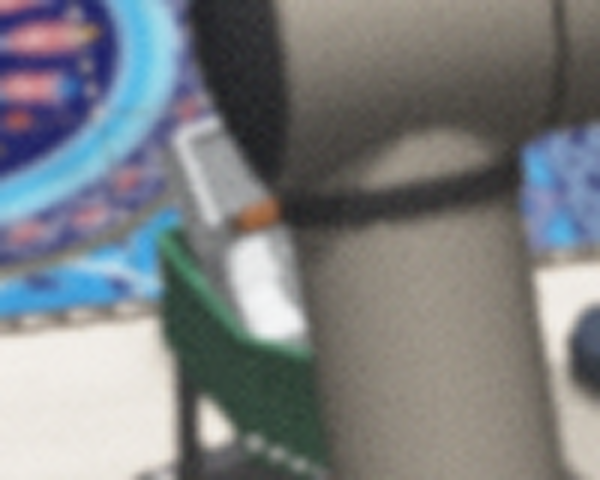

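Request:
{"method": "servo_tool", "body": {"deltas": [[[-4, 4, 0, 0, 27], [-10, 9, 0, 0, 26], [-15, 14, 0, 0, 25], [-20, 20, 0, 0, 24], [-24, 26, 0, 0, 22.5]]]}}

```text
time_s: 11.12
position: [0.6563, -0.1801, 0.2535]
tcp_rot: [[0.001, 0.982, -0.189], [-0.0, -0.189, -0.982], [-1.0, 0.001, 0.0]]
ft_force: [-0.7, 0.3, 0.9]
width: 0.0225
```

Request:
{"method": "servo_tool", "body": {"deltas": [[[-4, 6, 0, 0, 21], [-8, 13, 0, 0, 19.5], [-10, 19, 0, 0, 18], [-12, 25, 0, 0, 16], [-12, 25, 0, 0, 5]]], "newtons": 25}}

```text
time_s: 11.75
position: [0.6809, -0.1848, 0.2645]
tcp_rot: [[0.001, 0.982, -0.189], [0.0, -0.189, -0.982], [-1.0, 0.001, -0.0]]
ft_force: [0.4, 0.4, -0.6]
width: 0.0138
```

Request:
{"method": "servo_tool", "body": {"deltas": [[[0, 0, 0, 0, 5], [0, 0, 0, 0, 5], [-15, 0, 0, 0, 5], [-30, 0, 0, 0, 5], [-45, 0, 0, 0, 5]]]}}

```text
time_s: 12.38
position: [0.6801, -0.1846, 0.311]
tcp_rot: [[0.0, 0.982, -0.189], [0.0, -0.189, -0.982], [-1.0, 0.0, -0.0]]
ft_force: [0.5, 0.3, -2.6]
width: 0.0138
```

Run:
```python
from fit import *
for n in("scene","top"):
    im=snapshot(n)
    crop(im,*((230,80) if n=="scene" else (280,90)),140,110,5,f"pics/l_{n}.png")
x=np.load('st.npy');q=T(x,[[.120,0,0]])[0];go([q[0],q[1],.265],x[2])
```

```text
t 12.47 pos [ 0.6807 -0.1848  0.3125] yaw -10.88 delta [47.5  2.   0.3] turn 0.001 w 0.0136 F [-0.1 -0.7 -1.8]
```

View pics/l_top.png

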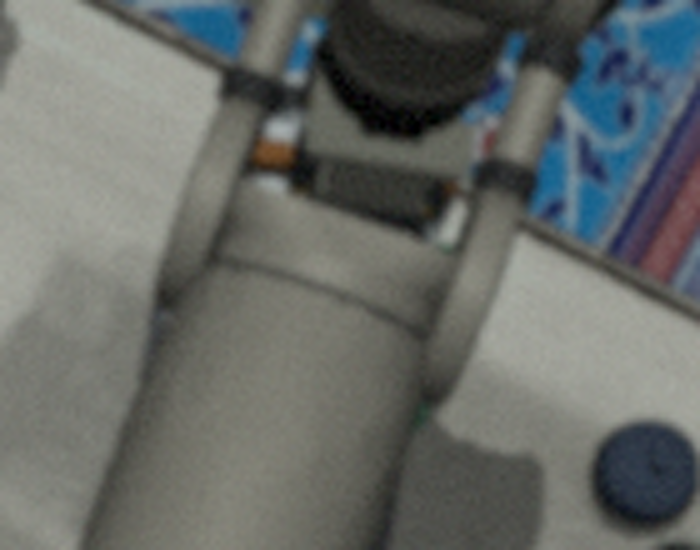

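View pics/l_scene.png

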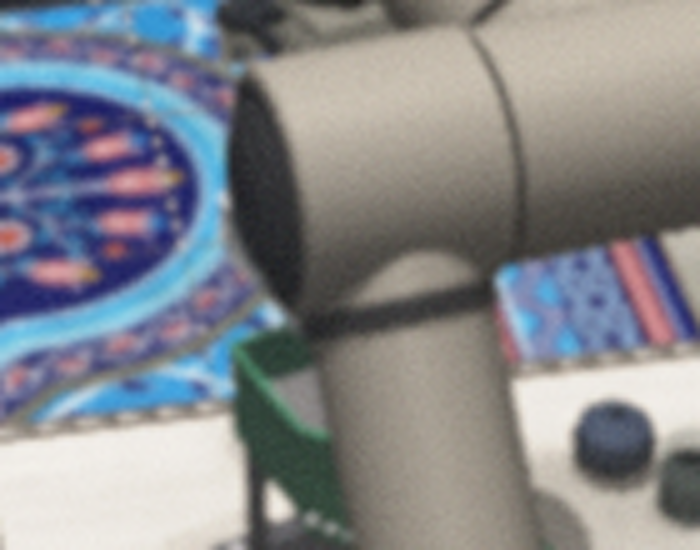

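Request:
{"method": "servo_tool", "body": {"deltas": [[[0, -10, -25, 0, 5], [0, -30, -70, 0, 5], [0, -55, -120, 0, 5], [0, -80, -170, 0, 5], [0, -105, -220, 0, 5]]]}}

```text
time_s: 13.1
position: [0.6177, 0.0528, 0.3095]
tcp_rot: [[-0.001, 0.982, -0.189], [0.0, -0.189, -0.982], [-1.0, -0.001, -0.0]]
ft_force: [0.0, 0.1, -2.8]
width: 0.014
```

Run:
```python
from fit import *
for n in("scene","top"):
    im=snapshot(n)
    crop(im,*((210,90) if n=="scene" else (210,100)),190,140,4,f"pics/m_{n}.png")
go([.578,.1804,.311],np.radians(-13.1))
```

```text
t 13.2 pos [0.6168 0.0569 0.3102] yaw -10.52 delta [  -0.4  -60.7 -114.3] turn 0.045 w 0.0141 F [ 0.8  0.2 -3.3]
```

View pics/m_top.png

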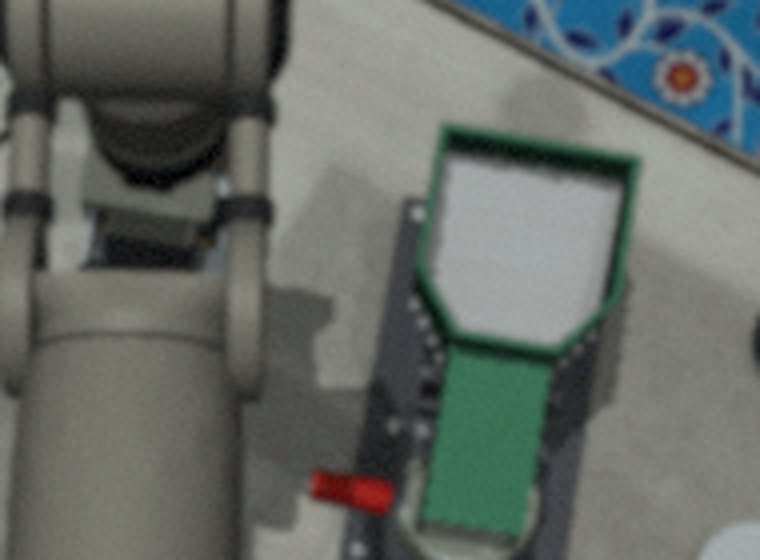

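View pics/m_scene.png

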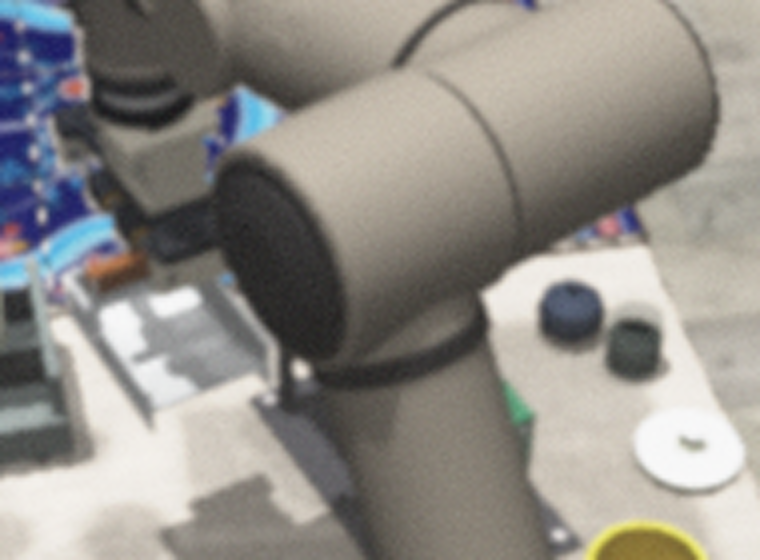

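Request:
{"method": "servo_tool", "body": {"deltas": [[[0, -20, -35, 0.01, 5], [0, -40, -75, 0.03, 5], [0, -54, -102, 0.045, 5], [0, -61, -114, 0.045, 5], [40, -61, -114, 0.045, 5]]]}}

```text
time_s: 13.82
position: [0.582, 0.1752, 0.2724]
tcp_rot: [[0.008, 0.973, -0.231], [0.001, -0.232, -0.973], [-1.0, 0.007, -0.003]]
ft_force: [0.4, -1.2, -3.5]
width: 0.0138
```

Request:
{"method": "servo_tool", "body": {"deltas": [[[45, 0, 0, 0, 5], [90, 0, 0, 0, 5], [135, 0, 0, 0, 5], [165, 0, 0, 0, 5], [185, 0, 0, 0, 5]]]}}

```text
time_s: 14.45
position: [0.58, 0.1733, 0.0827]
tcp_rot: [[-0.002, 0.972, -0.233], [-0.001, -0.233, -0.972], [-1.0, -0.002, 0.001]]
ft_force: [-0.6, 0.5, -3.0]
width: 0.0141
```

Run:
```python
from fit import *
go([.578,.1804,.061],np.radians(-13.1))
```

```text
t 14.45 pos [0.58   0.1733 0.0827] yaw -13.5 delta [21.7 -3.5 -6.5] turn -0.007 w 0.0141 F [-0.6  0.5 -3. ]
```

Request:
{"method": "servo_tool", "body": {"deltas": [[[10, 0, 0, 0, 5], [17, 0, 0, 0, 5], [20, 0, 0, 0, 5], [21, 0, 0, 0, 5], [21, 0, 0, 0, 5]]]}}

```text
time_s: 15.08
position: [0.5806, 0.1748, 0.0642]
tcp_rot: [[0.001, 0.973, -0.233], [0.0, -0.233, -0.973], [-1.0, 0.001, -0.0]]
ft_force: [-0.1, 0.3, -2.7]
width: 0.0137
```

Request:
{"method": "servo_tool", "body": {"deltas": [[[1, 0, 0, 0, 5], [1, 0, 0, 0, 20], [0, 0, 0, 0, 50], [0, 0, 0, 0, 50], [0, 0, 0, 0, 50]]]}}

```text
time_s: 15.7
position: [0.5804, 0.1747, 0.0639]
tcp_rot: [[0.0, 0.973, -0.233], [0.0, -0.233, -0.973], [-1.0, 0.0, -0.0]]
ft_force: [-0.6, -0.1, -0.5]
width: 0.0453
```

Request:
{"method": "servo_tool", "body": {"deltas": [[[0, 0, 0, 0, 50], [-20, 0, 0, 0, 50], [-80, 0, 0, 0, 50], [-140, 0, 0, 0, 50], [-200, 0, 0, 0, 50]]]}}

```text
time_s: 16.32
position: [0.58, 0.1746, 0.2657]
tcp_rot: [[0.0, 0.973, -0.233], [0.0, -0.233, -0.973], [-1.0, 0.0, -0.0]]
ft_force: [0.8, 0.1, -0.4]
width: 0.0502
```

Request:
{"method": "servo_tool", "body": {"deltas": [[[-50, 0, 0, 0, 50], [-60, 0, 0, 0, 50]]]}}

```text
time_s: 16.58
position: [0.5814, 0.1749, 0.3281]
tcp_rot: [[0.008, 0.973, -0.233], [0.001, -0.233, -0.973], [-1.0, 0.007, -0.003]]
ft_force: [-0.1, -0.1, -1.7]
width: 0.0498
```

Run:
```python
from fit import *
for n in("scene","top"):
    im=snapshot(n)
    crop(im,*((190,110) if n=="scene" else (180,120)),190,140,4,f"pics/n_{n}.png")
x=np.load('st.npy');q=T(x,[[-.133,.086,.242]])[0];print(q);go([q[0],q[1],.31],x[2])
```

```text
[ 0.45075309 -0.05316416  0.242     ]
t 16.68 pos [0.5806 0.1747 0.3246] yaw -13.46 delta [ 14.3 -73.2 251.9] turn -0.044 w 0.0502 F [ 1.   0.2 -0.8]
```

View pics/n_scene.png

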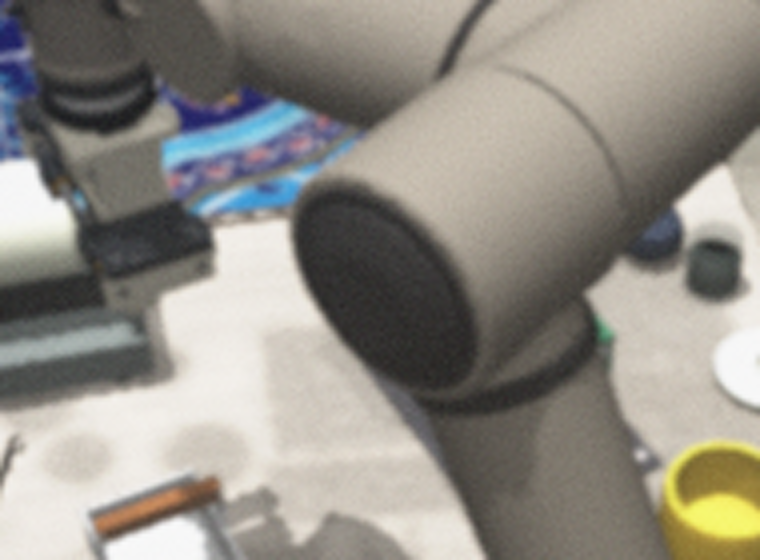

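View pics/n_top.png

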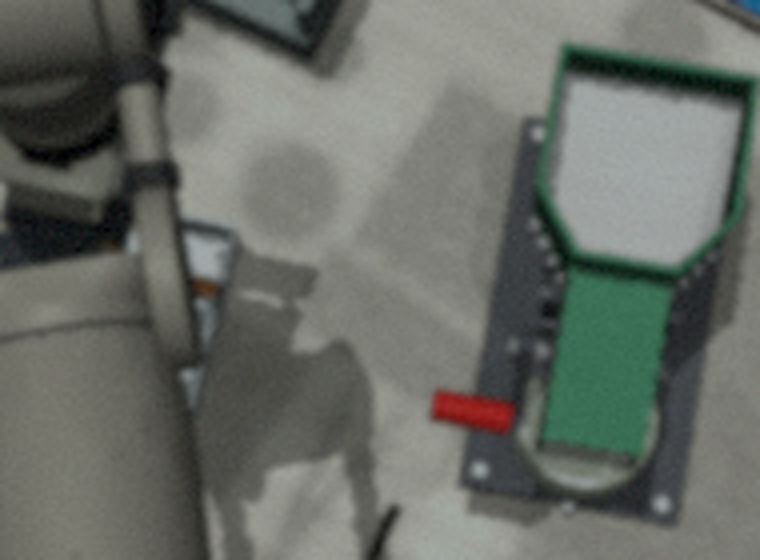

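Request:
{"method": "servo_tool", "body": {"deltas": [[[3, -12, 42, -0.01, 55], [6, -27, 92, -0.02, 55], [9, -42, 145, -0.03, 55], [12, -58, 200, -0.045, 55], [14, -70, 242, -0.045, 55]]]}}

```text
time_s: 17.3
position: [0.4538, -0.0457, 0.3075]
tcp_rot: [[-0.004, 0.982, -0.189], [0.001, -0.189, -0.982], [-1.0, -0.004, -0.0]]
ft_force: [-0.3, -0.1, 0.1]
width: 0.0549
```

Request:
{"method": "servo_tool", "body": {"deltas": [[[0, 0, 0, 0, 55], [0, 0, 0, 0, 55]]]}}

```text
time_s: 17.55
position: [0.4557, -0.044, 0.3086]
tcp_rot: [[-0.002, 0.982, -0.189], [0.001, -0.189, -0.982], [-1.0, -0.002, -0.001]]
ft_force: [0.5, -0.0, -0.6]
width: 0.0552
```

Run:
```python
from fit import *
for n in("scene","top"):
    im=snapshot(n)
    crop(im,*((250,110) if n=="scene" else (270,130)),120,100,5,f"pics/o_{n}.png")
x=np.load('st.npy');q=T(x,[[-.131,.086,.242]])[0];print(q);go([q[0],q[1],.242-.0188],x[2])
```

```text
[ 0.45271673 -0.05354379  0.242     ]
t 17.65 pos [ 0.4562 -0.0435  0.309 ] yaw -10.82 delta [85.8 -1.4 10.5] turn 0.002 w 0.0549 F [-0.3  0.3 -0.1]
```

View pics/o_scene.png

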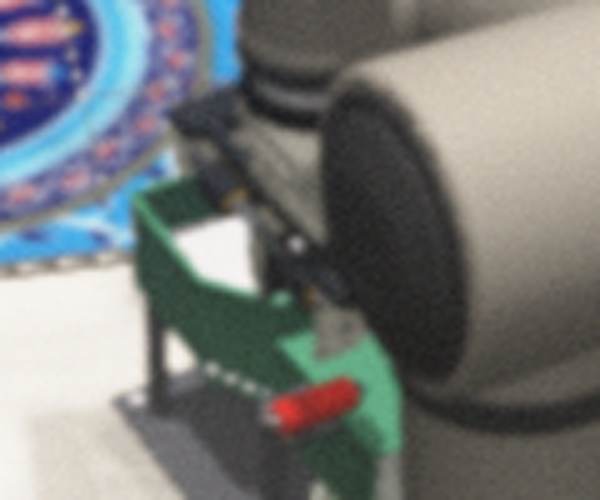

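View pics/o_top.png

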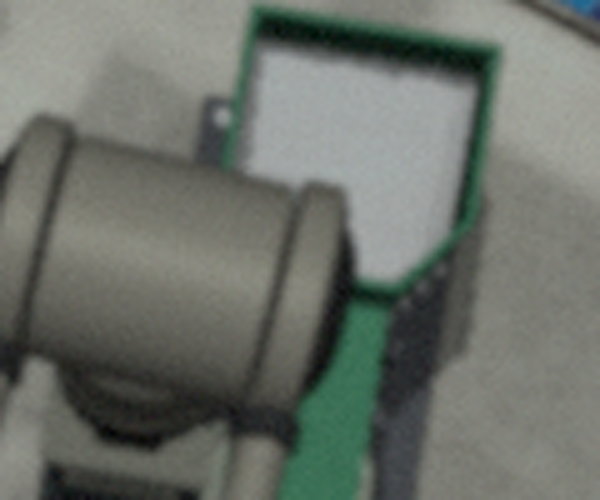

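Request:
{"method": "servo_tool", "body": {"deltas": [[[0, -1, 8, 0, 55], [30, -1, 8, 0, 55], [60, -1, 8, 0, 55], [82, -1, 8, 0, 55], [85, -1, 8, 0, 55]]]}}

```text
time_s: 18.27
position: [0.4527, -0.0517, 0.2234]
tcp_rot: [[-0.003, 0.982, -0.188], [0.001, -0.188, -0.982], [-1.0, -0.003, -0.0]]
ft_force: [-1.1, 0.1, -0.3]
width: 0.055
```

Run:
```python
from fit import *
im=snapshot("scene");crop(im,250,110,120,100,5,f"pics/p_scene.png")
x=np.load('st.npy');q=T(x,[[-.131,.086,.242]])[0];print(q);go([q[0],q[1],.242-.0188],x[2])
```

```text
[ 0.45271673 -0.05354379  0.242     ]
t 18.32 pos [ 0.4532 -0.0518  0.2241] yaw -10.85 delta [ 0.9 -0.2  1.8] turn 0.002 w 0.055 F [-0.6 -0.9 -1. ]
```

View pics/p_scene.png

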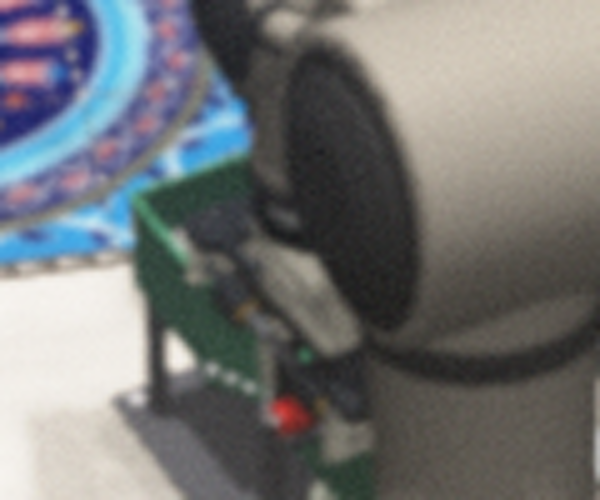

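Request:
{"method": "servo_tool", "body": {"deltas": [[[0, 0, 0, 0, 12], [0, 0, 0, 0, 12], [0, 0, 0, 0, 12], [0, 0, 0, 0, 12], [0, 0, 0, 0, 12]]], "newtons": 30}}

```text
time_s: 18.95
position: [0.4516, -0.0516, 0.2249]
tcp_rot: [[-0.004, 0.982, -0.189], [0.001, -0.189, -0.982], [-1.0, -0.004, -0.0]]
ft_force: [-7.6, 1.5, 5.6]
width: 0.0213
```

Run:
```python
from fit import *
x=np.load('st.npy');q=T(x,[[-.133,.086,.242]])[0];print(q);go([q[0],q[1],.242-.0188],x[2])
for a in np.radians(np.linspace(-35,28,7)):
    print(np.degrees(a),1000*np.array([.118*np.sin(a)+.118*np.sin(np.radians(35)),-(.118*np.cos(a)-.118*np.cos(np.radians(35)))]))
```

```text
[ 0.45075309 -0.05316416  0.242     ]
t 18.95 pos [ 0.4516 -0.0516  0.2249] yaw -10.88 delta [ 1.7 -0.6  1.7] turn 0.001 w 0.0213 F [-7.6  1.5  5.6]
-35.0 [ 0. -0.]
-24.5 [ 18.74821686 -10.71548874]
-14.0 [ 39.13523581 -17.83495447]
-3.5 [ 60.47829182 -21.11996499]
7.0 [ 82.06260201 -20.46050467]
17.5 [103.16530383 -15.87865896]
28.0 [123.0796639   -7.52787473]
```

Request:
{"method": "servo_tool", "body": {"deltas": [[[-5, 8, 0, 0, 12], [-11, 19, 0, 0, 12], [-15, 29, 0, 0, 12], [-18, 39, 0, 0, 12], [-20, 50, 0, 0, 12]]]}}

```text
time_s: 19.58
position: [0.5001, -0.0614, 0.2452]
tcp_rot: [[-0.006, 0.982, -0.189], [0.0, -0.189, -0.982], [-1.0, -0.006, 0.001]]
ft_force: [-10.4, 0.6, 9.1]
width: 0.0211
```

Run:
```python
from fit import *
x=np.load('st.npy');q=T(x,[[-.01,.086,.249]])[0];print(q);go([q[0],q[1],.249-.0188],x[2])
```

```text
[ 0.57151688 -0.07651172  0.249     ]
t 19.57 pos [ 0.5001 -0.0614  0.2452] yaw -10.88 delta [14.6 73.1  1.3] turn 0.001 w 0.0211 F [-10.4   0.6   9.1]
```

Request:
{"method": "servo_tool", "body": {"deltas": [[[-1, 10, 0, 0, 12], [-1, 21, 0, 0, 12], [0, 32, 0, 0, 12], [2, 43, 0, 0, 12], [4, 53, 0, 0, 12]]]}}

```text
time_s: 20.2
position: [0.5525, -0.0718, 0.241]
tcp_rot: [[-0.005, 0.982, -0.189], [-0.0, -0.189, -0.982], [-1.0, -0.005, 0.001]]
ft_force: [-9.0, -1.6, 5.7]
width: 0.0214
```

Request:
{"method": "servo_tool", "body": {"deltas": [[[4, 10, 0, 0, 12], [7, 18, 0, 0, 12], [9, 21, 0, 0, 12], [9, 21, 0, 0, 12]]]}}

```text
time_s: 20.7
position: [0.5717, -0.0755, 0.233]
tcp_rot: [[-0.007, 0.982, -0.189], [-0.0, -0.189, -0.982], [-1.0, -0.007, 0.002]]
ft_force: [-15.9, -0.8, 14.7]
width: 0.021
```

Run:
```python
from fit import *
for n in("scene","top"):
    im=snapshot(n)
    crop(im,*((250,110) if n=="scene" else (270,150)),120,100,5,f"pics/q_{n}.png")
x=np.load('st.npy');q=T(x,[[-.01,.086,.249]])[0];print(q);go([q[0],q[1],.249-.0188],x[2])
```

```text
[ 0.57151688 -0.07651172  0.249     ]
t 20.8 pos [ 0.5717 -0.0756  0.2329] yaw -10.89 delta [2.7 0.  1. ] turn 0.001 w 0.0211 F [-16.    0.7  14.1]
```

View pics/q_scene.png

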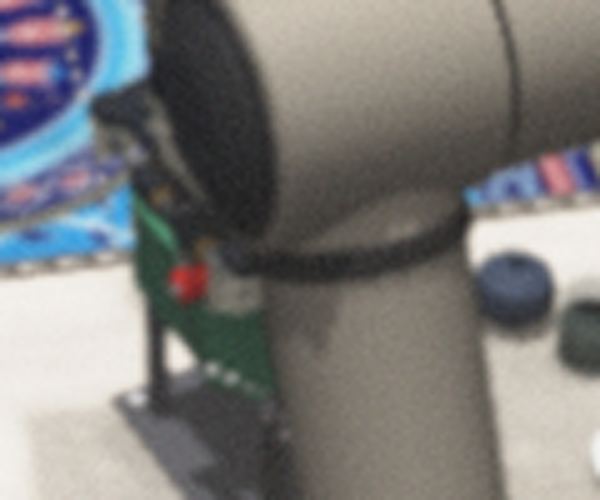

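View pics/q_top.png

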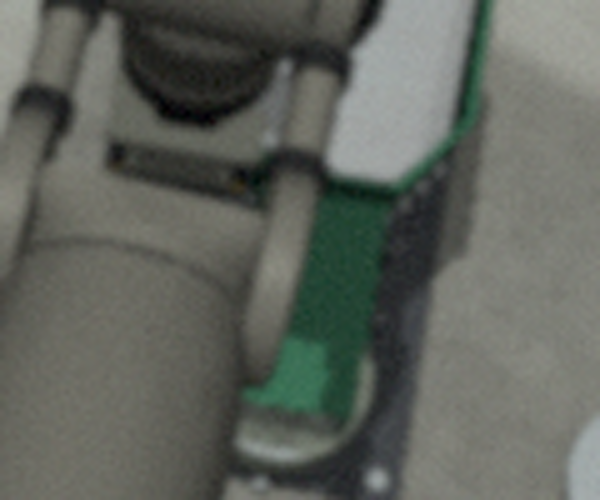

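Request:
{"method": "servo_tool", "body": {"deltas": [[[1, 2, 0, 0, 12], [2, 4, 0, 0, 12], [2, 4, 0, 0, 12], [2, 4, 0, 0, 12]]]}}

```text
time_s: 21.3
position: [0.5725, -0.0757, 0.2324]
tcp_rot: [[-0.013, 0.982, -0.189], [0.001, -0.189, -0.982], [-1.0, -0.013, 0.002]]
ft_force: [-31.3, 2.4, 26.6]
width: 0.0212
```

Run:
```python
from fit import *
x=np.load('st.npy');q=T(x,[[-.01,.086,.249]])[0];go([q[0],q[1],.249-.0188],x[2])
```

```text
t 21.3 pos [ 0.5725 -0.0757  0.2324] yaw -10.88 delta [ 2.2 -0.7  1. ] turn 0.001 w 0.0212 F [-31.3   2.4  26.6]
```

Request:
{"method": "servo_tool", "body": {"deltas": [[[-1, -2, 0, 0, 12], [-1, -2, 0, 0, 12], [-1, -2, 0, 0, 12], [-1, -2, 0, 0, 12], [-1, -2, 0, 0, 12]]]}}

```text
time_s: 21.92
position: [0.5721, -0.0756, 0.2327]
tcp_rot: [[-0.01, 0.982, -0.189], [0.0, -0.189, -0.982], [-1.0, -0.01, 0.002]]
ft_force: [-23.2, 0.8, 19.8]
width: 0.0214
```

Request:
{"method": "servo_tool", "body": {"deltas": [[[0, 0, 0, 0, 12], [0, 0, 0, 0, 12], [0, 0, 0, 0, 12], [0, 0, 0, 0, 12], [0, 0, 0, 0, 12]]]}}

```text
time_s: 22.55
position: [0.5721, -0.0756, 0.2326]
tcp_rot: [[-0.01, 0.982, -0.189], [0.0, -0.189, -0.982], [-1.0, -0.01, 0.002]]
ft_force: [-23.1, 0.7, 19.2]
width: 0.021
```

Run:
```python
from fit import *
for n in("scene","top"):
    im=snapshot(n);cv2.imwrite(f"pics/r_{n}.png",im[:,:,::-1])
im=cv2.imread("pics/r_top.png")[:,:,::-1];crop(im,290,190,90,70,8,"pics/r1.png")
for m in masks_of("top","ball_1")[:8]+masks_of("scene","ball_1")[:8]:print(round(m['p'],2),np.round(m['rect'],1))
x=np.load('st.npy');q=T(x,[[-.01,.086,.249]])[0];go([q[0],q[1],.249-.0188],x[2])
```

```text
t 22.75 pos [ 0.5721 -0.0756  0.2327] yaw -10.89 delta [ 2.5 -0.4  1. ] turn 0.001 w 0.021 F [-24.7   1.1  18.9]
```

View pics/r1.png

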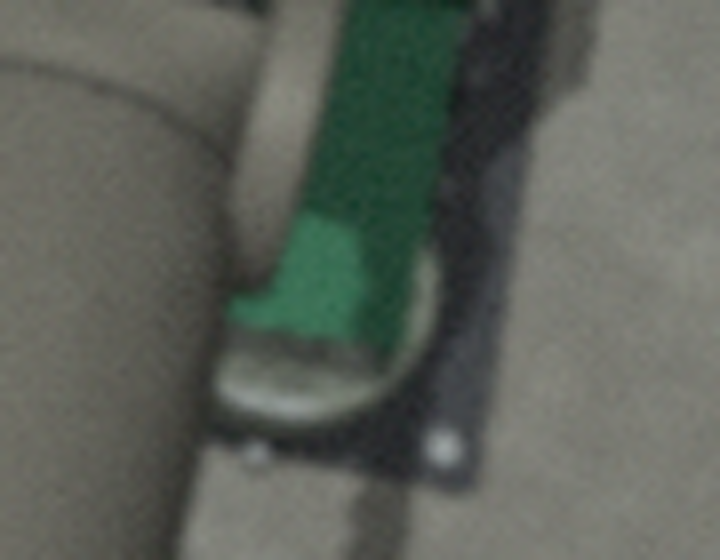

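View pics/r_scene.png

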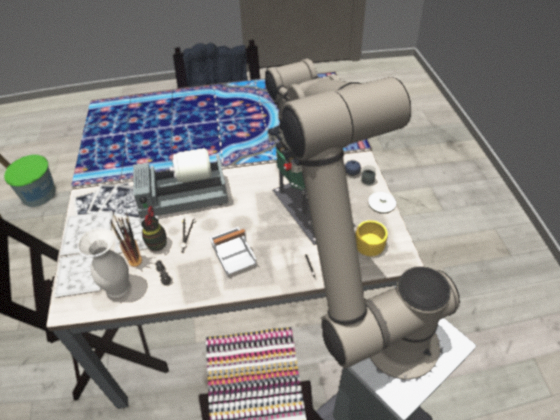

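View pics/r_top.png

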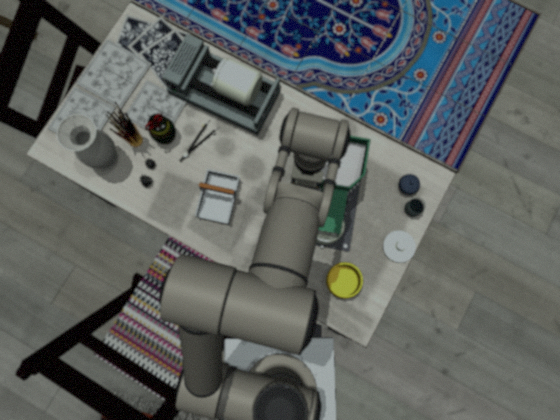

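Request:
{"method": "servo_tool", "body": {"deltas": [[[0, 0, 0, 0, 12], [0, 0, 0, 0, 12], [0, 0, 0, 0, 12], [0, 0, 0, 0, 12], [0, 0, 0, 0, 12]]]}}

```text
time_s: 23.38
position: [0.5721, -0.0756, 0.2327]
tcp_rot: [[-0.01, 0.982, -0.189], [0.0, -0.189, -0.982], [-1.0, -0.01, 0.002]]
ft_force: [-24.3, 1.5, 20.2]
width: 0.0209
```

Request:
{"method": "servo_tool", "body": {"deltas": [[[0, 0, 0, 0, 12], [0, 0, 0, 0, 12], [0, 0, 0, 0, 12], [0, 0, 0, 0, 12], [0, 0, 0, 0, 12]]]}}

```text
time_s: 24.0
position: [0.572, -0.0756, 0.2327]
tcp_rot: [[-0.01, 0.982, -0.189], [0.0, -0.189, -0.982], [-1.0, -0.01, 0.002]]
ft_force: [-23.3, 1.5, 20.1]
width: 0.021
```

Run:
```python
from fit import *
im=snapshot("scene");crop(im,260,140,100,100,6,"pics/s.png")
crop(im,190,215,90,70,6,"pics/s2.png")
```

```text
(no output)
```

View pics/s.png

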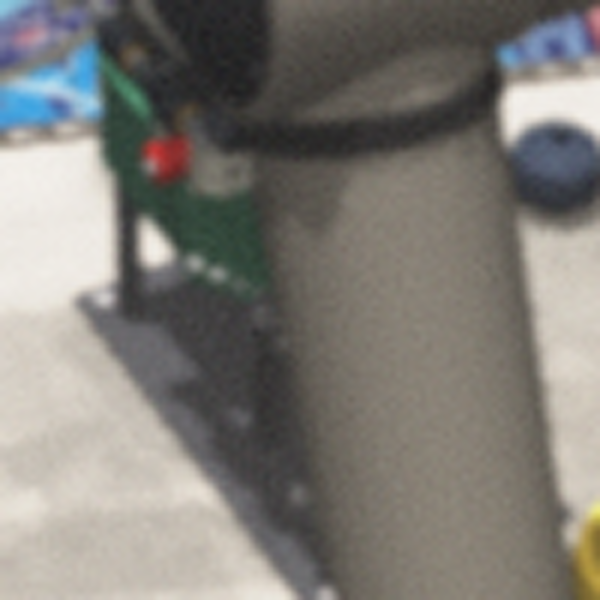

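View pics/s2.png

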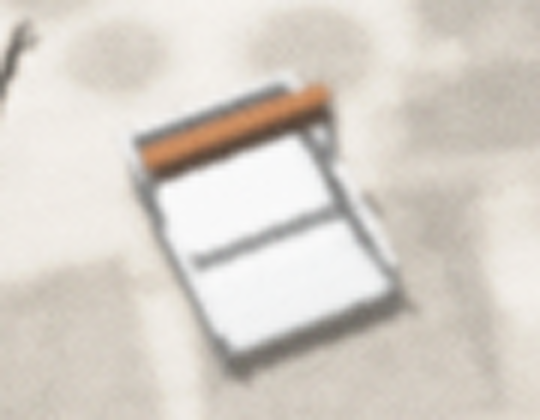

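The tote is empty and upright. No loose balls show on the table or the stand base, and the lever is held firmly at its stop.

```bash
python3 -c "
from rig import *
print(job_done())"
```

```text
the job is handed in; nothing more can be done
None
```

I finished every step and handed the job in at about 24 s, but I couldn't confirm by sight that all six balls are in the white jar. The arm and the stand's neck hid the inside of the jar from both cameras, and the ball detector found no balls in either picture.

- **Pouring:** The interface can't tilt the tool. I rested the tote's floor on the hopper's back rim, loosened the grip round the handle and tipped the tote to about 43° over the rim. I then brought it level again and re-gripped it. My first try at picking up the tote missed because I lifted before the fingers had closed; the tote stayed put and the second try worked.
- **Tote:** It is back near its starting place, upright and clear of the stand. The last picture shows it empty, and the weight in the gripper dropped by about 0.9 N, which is what six balls weigh.
- **Lever:** I gripped the red bar and pushed it along its arc to the stop. A further 4 mm of commanded push moved it about 1 mm and raised the force from about 21 to 41 N. I then eased back to about 31 N, with the gripper closed on the grip at 21 mm. That brief 41 N was the finger push on the lever, not the arm or the gripper's body.
- **Balls:** I held the lever at the stop for about 3 s before handing in. No balls showed in the visible part of the hopper, on the table or on the visible part of the stand's base.
- **Other things on the table:** In the last pictures, none of the other items appeared to have moved.

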